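Refit the grinder dial and hold it at the third click

TASK

The dial knob of the coffee grinder has been taken off for washing: fit it back on the grinder's square shaft, pushed fully down, then turn it clockwise (seen from above) to the third click, without running past it. The dial springs back when let go, so finish still gripping the knob and holding it steady at the third click. Leave everything else on the counter where it stands.

Things in the scene. Friction and masses are not known exactly. Their poses are not given: they have to be found in the camera images.
- knob_centre (a point): centre (half-way up) of the loose knob, a plain black block 56 mm long (x), 32 mm wide (y), 44 mm tall (z, up), 60 to 130 g, standing on the counter bore down at any yaw. The centre is 22 mm above its underside. Grip it across the 32 mm width.
- knob: the same knob; origin at the centre of its underside, same axes. There opens a square bore, 17.5 mm wide, 27 mm deep, with a small chamfer, its sides parallel to the knob's: it fits the shaft at any of four quarter turns, all equally good.
- shaft_tip (a point): centre of the top end of the grinder's upright steel shaft, 16 mm square, its top 4 mm tapering to 12.5 mm, 20 mm above the console top. x and y are square to its sides and turn with it; z up. With the knob fully down its underside is on the console and its centre 2 mm above this point. The fit has 1.5 mm clearance: the shaft lags the turning knob by 0.02 to 0.14 rad.
- grinder: grey coffee grinder, fixed; origin on the counter below the shaft axis. Its flat console, 90 mm above the counter, reaches 85 mm to its -x and +x and 80 mm to its -y from the axis; towards its +y the tower with the hopper begins 95 mm from the axis and is 260 mm tall.
- dial (a joint): turn of the shaft, rad, growing clockwise seen from above; 0 at rest on its end stop. Clicks every 24 degrees: first 0.419, second 0.838, third 1.257; far stop 2.1. Let go, it springs back to 0 from any click. Spring 0.10 N m at rest to 0.15 at the third click, with a ripple of 0.09 N m either way: resistance rises on leaving a click, drops on nearing the next, so the knob is held there by the hand.
- egg_cup_a_mid (a point): bystander: wooden egg cup, 48 mm across, 60 mm tall; point on its axis 30 mm up
- egg_cup_b_mid (a point): bystander: a second egg cup like the first; point on its axis 30 mm up
- tin_large: bystander: lowest of three stacked round steel tins, 110 mm across, 80 mm tall; origin at the centre of its underside
- tin_medium: bystander: middle tin, 96 mm across, 65 mm tall; origin at the centre of its underside
- tin_small: bystander: top tin, 82 mm across, 50 mm tall; origin at the centre of its underside
- teapot: bystander: white ceramic teapot, body 136 mm across, 128 mm tall, spout to its +y and handle to its -y reaching 115 mm out; origin at the centre of its underside
- press: bystander: empty glass coffee press, 100 mm across, 217 mm tall, handle to its +y reaching 92 mm out; origin at the centre of its underside
Not all that is in view belongs to the job. Several things look just like the knob: the one meant starts nearest to the robot's base.

How it is judged:
On the way, in this order (a step that is already met when the one before it is completed fails the run):
1. the knob is fully down on the shaft, the dial still at rest (before the first click) (horizontal distance between knob_centre and shaft_tip below 0.004 m and z of knob_centre in the frame of shaft_tip below 0.0055 m and angle between the z axis of knob_centre and the z axis of shaft_tip, either way round below 0.07 rad and value of joint dial below 0.3 rad), for 0.2 s.
2. the dial is turned by the seated knob to the third click (horizontal distance between knob_centre and shaft_tip below 0.004 m and z of knob_centre in the frame of shaft_tip below 0.0055 m and angle between the z axis of knob_centre and the z axis of shaft_tip, either way round below 0.07 rad and value of joint dial between 1.097 and 1.417 rad), for 0.5 s.
At the end, for the whole second after the job is handed in: The knob is fully down on the shaft (axis within 4 mm, upright within 0.07 rad, within 3.5 mm of bottomed), the fingers grip it (over 2 N), and it holds the dial still (under 0.1 rad/s) at the third click, 1.257 rad give or take 0.16 (all of step 2 and velocity of joint dial between -0.1 and 0.1 rad/s and contact force between knob and the fingers above 2 N); the arm keeps its last pose, push and grip.
It fails at once if the dial is run past the third click (beyond 1.467 rad, half-way to the fourth) (value of joint dial above 1.467 rad).
It fails at once if an egg cup, a tin, the teapot or the coffee press is disturbed (moved over 25 mm) (distance of any of egg_cup_a_mid, egg_cup_b_mid, tin_large, tin_medium, tin_small, teapot, press from where it was at the start of the episode above 0.025 m).
It also fails if it takes over 48 s, if anything falls off the work surface, if the arm or the gripper's body presses on something with over 40 N, if the wrist force passes 120 N, or if a joint passes its speed limit or range.

ROBOT

A 6-joint arm with a two-finger parallel gripper is mounted at the origin on the work surface. World frame = base frame: x ahead of the robot, y to its left, z up, the work surface at z = 0. Lengths are in m, angles in rad, forces in N, time in s.
With the tool pointing down it reaches from about 0.375 to 0.9 m from the base axis. Payload 3.1 kg.
Tool frame: the origin (TCP) lies on the centre line of the jaws, within the pads' length; the fingertips stand manip.finger_overhang ahead of it and the grasp point (between the pads) lies 11 mm behind it (manip.finger_overhang is the distance from the TCP to the fingertips, in m); y points along the fingers, z is the direction in which the jaws open and shut, and the axes are right-handed (so a half turn about y gives the same grasp; the last joint's range is limited). The gripper opens to 85 mm and grips with 20 to 120 N. Pads are 22 mm wide; open, the fingers measure 114 mm over their backs; the gripper's body (76 mm by 85 mm) begins 54 mm behind the grasp point. The pads swing forward as they close: fully open they stand 13 mm farther back than shut.
Start: joints at [0.95, 0.527, 1.433, -0, 1.181, -0.178], TCP at [0.268, 0.565, 0.239] pointing down, gripper open.
Joint ranges: [-3.08, 3.08], [-0.75, 2.2], [0.22, 2.44], [-1.43, 4.57], [0, 2.65], [-2.85, 2.85]. Speed limits (rad/s): [2.79, 2.79, 3.14, 3.14, 3.14, 3.14].

INTERFACE

Orientations are given as a unit quaternion [x, y, z, w].
In Python, from station import manip gives the robot as it stands.
- The arm moves only by the tool send_rows, never from a script. Its argument "plan" is a list of rows, each an object with "linear": the shift along the tool's x, y, z in units of 30 mm (1.0 is 30 mm), a list of three; "roll": the turn about the tool's y in units of 6 degrees (1.0 is 6 degrees). In form: [{"linear": [tx, ty, tz], "roll": roll}, ...]. A call has exactly 5 rows; each row shifts and turns the commanded pose from where the row before left it, along the tool's axes as they then stand; what a row does not reach is not made up. A row lasts 1/8 s, in which the tool goes at most 62.5 mm and 10.7 degrees, less where a joint would pass 70% of its speed; a pose out of reach is approached as far as the arm can. A call is refused whole if a number of a shift passes 1 or a number of a turn 1, either way. A call with a gripper value outside its range is refused whole. "claw" is the finger opening in mm, from 0 to 85.4, set as the call begins (left out, the last holds). The fingers move at their own pace and stop on an object; "force" is the grip in N (left out, the last holds). Time passes only in rows, so rows that do not move let the fingers close, or fill a call up. It gives the time, the measured TCP pose, the force and the opening at its end, in the units of the state.
- manip.sense(): the state, without advancing time (a new reading comes with each control period).
- manip.snapshot(name): name is "scene" or "top" or "wrist"; returns the picture (400x640x3 uint8, blue, green, red); there is no depth.
- manip.get_calibration(name): a dict with "fovy" (degrees; the focal length in pixels is half the picture's height over the tangent of half this angle, whatever the lens; pixels are square), "cx", "cy" (the principal point, pixels), "cam_to_world" (4x4, takes a point from camera to world coordinates); the wrist camera has in their place "tool_from_camera" (4x4, takes a point from camera to tool coordinates, whose origin is the TCP and whose axes are the tool frame's). Camera axes: x right, y down, z forward; pixel columns grow to the right and rows downward; lengths in m; the calibration is good to about 2 mm. The wrist camera is an equidistant fisheye: a pixel r from the principal point sees the ray r / f radians off the axis. A picture is of the moment at which its call begins: read the wrist's pose just before it. get_calibration takes no time and is no camera call.
- manip.sign_off(): hands the job in, once; it reports no verdict.
Trained networks look in the newest picture that a camera, given by its name, has taken for a name from the list of things; names that differ only in an ending like _2 or _b are one class to them, and where a whole thing is asked for, a point or a joint stands for the part that bears it (a point fixed in the world has none). Each returns a list of dicts, best first, with "p" (0 to 1); they miss things now and then, are a little off and sometimes report something else, mostly with a low value. They report only what shows in the picture. A call takes as long as a camera call. They do not tell look-alikes from the thing itself.
- manip.look_for(camera, query): "extent" ([left, top, right, bottom] in pixels, round what is visible of it).
The state is a dict: "t": time; "q": joint angles; "qd": joint speeds; "tau": joint torques, N m; "tcp_pos": TCP position; "tool_rot": TCP orientation; "force": force on the tool from outside, world axes, zero at the start; "ft_torque": the same for the moment, N m; "finger_gap": opening from 0.0 (shut) to 1.0 (fully open).
Only numpy, scipy, OpenCV 4.12 (cv2) and the standard library are available. Lean on these libraries where they do the work, as an engineer would, in place of code of your own. Each camera call takes 0.05 s, during which the arm holds its last target.

## Working session

There is one attempt and no reset: what is moved stays moved. The work goes in short steps, Python scripts to look and compute and a tool call to move; the robot and the scene stay as the last step left them, time stands still between calls to the robot, and variables do not carry over. Pictures are saved under pics/ and viewed, and the job is handed in when it is done.

Besides the shell and the picture viewer there is one more tool, called in YAML: its name, and indented under it one key for each argument. send_rows: Moves the arm, as the interface text tells. Its arguments: {"type":"object","properties":{"plan":{"type":"array"},"claw":{"type":"number"},"force":{"type":"number"}},"required":["plan"]}

```bash
ls; mkdir -p pics; python3 - <<'E'
from station import manip
import cv2,numpy as np
s=manip.sense();print(s)
print(manip.finger_overhang)
for n in ["scene","top","wrist"]:
    c=manip.get_calibration(n);print(n,{k:(np.round(v,4).tolist() if not np.isscalar(v) else v) for k,v in c.items()})
for n in ["scene","top"]:
    im=manip.snapshot(n);cv2.imwrite(f"pics/{n}0.png",im)
for n in ["scene","top"]:
    for q in ["knob","shaft_tip","grinder"]:
        print(n,q,[(round(d["p"],2),np.round(d["extent"]).tolist()) for d in manip.look_for(n,q)])
print(manip.sense()["t"])
E
```

```text
pics
{'t': 0.0, 'q': array([ 9.49503559e-01,  5.28473366e-01,  1.43389711e+00,  6.73185476e-07,
        1.18138715e+00, -1.78500148e-01]), 'qd': array([ 3.06226008e-05,  7.16004934e-04, -3.88295150e-04,  1.42633569e-03,
        2.75159960e-04, -6.19588827e-04]), 'tau': array([ 1.35394082e-03, -4.42354989e+01, -1.78024220e+01,  3.72542513e-05,
        8.42275622e-03,  1.10990632e-05]), 'tcp_pos': array([0.26735376, 0.56416435, 0.23833082]), 'tool_rot': array([ 0.6905521 , -0.15557324,  0.15497683, -0.68914218]), 'force': array([-0.17823874,  0.2001656 ,  0.18700915]), 'ft_torque': array([-0.02916313, -0.01636706, -0.00200954]), 'finger_gap': 0.9996201001936376}
0.008
scene {'fovy': 55.56783466130646, 'cx': 316.2154701176785, 'cy': 197.04815523777435, 'cam_to_world': [[0.7299, 0.4203, -0.5391, 1.193], [0.6835, -0.4354, 0.5859, -0.6786], [0.0115, -0.7961, -0.605, 0.8151], [0.0, 0.0, 0.0, 1.0]]}
top {'fovy': 43.39211075162806, 'cx': 316.21737834647826, 'cy': 201.59163551992384, 'cam_to_world': [[0.0291, -0.9928, 0.1166, 0.3709], [-0.9995, -0.0305, -0.0102, -0.0221], [0.0137, -0.1162, -0.9931, 1.8298], [0.0, 0.0, 0.0, 1.0]]}
wrist {'fovy': 65.70646984690485, 'cx': 319.48683524965526, 'cy': 206.0244579232911, 'tool_from_camera': [[0.0004, 0.959, 0.2834, -0.0728], [-0.0007, -0.2834, 0.959, -0.1336], [1.0, -0.0005, 0.0006, 0.0004], [0.0, 0.0, 0.0, 1.0]]}
scene knob [(0.84, [172.0, 334.0, 204.0, 361.0]), (0.71, [193.0, 257.0, 223.0, 284.0]), (0.71, [167.0, 297.0, 196.0, 319.0]), (0.62, [130.0, 292.0, 148.0, 325.0])]
scene shaft_tip []
scene grinder [(0.58, [303.0, 114.0, 378.0, 225.0])]
top knob [(0.76, [440.0, 181.0, 458.0, 195.0]), (0.58, [394.0, 224.0, 412.0, 232.0]), (0.51, [426.0, 210.0, 441.0, 226.0]), (0.49, [447.0, 228.0, 464.0, 250.0])]
top shaft_tip []
top grinder [(0.57, [195.0, 183.0, 300.0, 253.0])]
0.4
```

View pics/scene0.png

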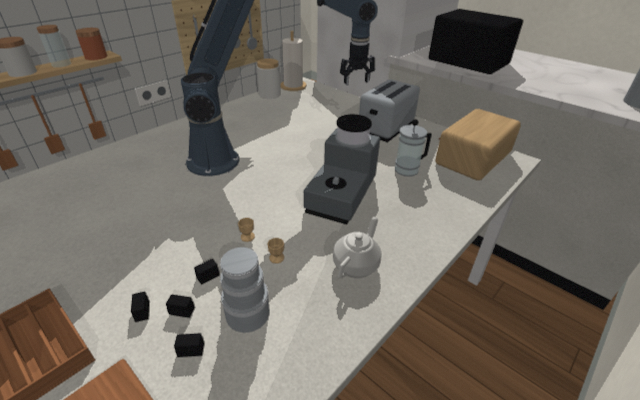

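View pics/top0.png

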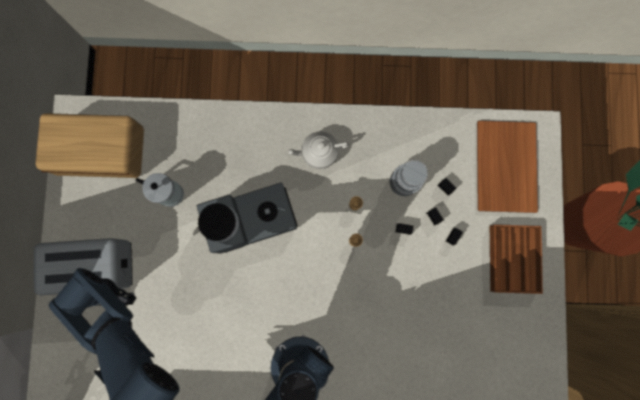

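```bash
cat > h.py <<'E'
import numpy as np,cv2
from station import manip
from scipy.spatial.transform import Rotation as R
def ray(n,u,v,s=None):
    c=manip.get_calibration(n);f=200/np.tan(np.radians(c["fovy"]/2))
    x,y=u-c["cx"],v-c["cy"]
    if n=="wrist":
        r=np.hypot(x,y);th=r/f
        d=np.array([x/r*np.sin(th),y/r*np.sin(th),np.cos(th)]);T=c["tool_from_camera"]
        W=np.eye(4);W[:3,:3]=R.from_quat(s["tool_rot"]).as_matrix();W[:3,3]=s["tcp_pos"];T=W@T
    else:
        d=np.array([x/f,y/f,1.]);T=np.array(c["cam_to_world"])
    return T[:3,3],T[:3,:3]@d
def atz(n,u,v,z,s=None):
    o,d=ray(n,u,v,s);return o+d*(z-o[2])/d[2]
def proj(n,p,s=None):
    c=manip.get_calibration(n);f=200/np.tan(np.radians(c["fovy"]/2));T=np.array(c["tool_from_camera" if n=="wrist" else "cam_to_world"])
    if n=="wrist":
        W=np.eye(4);W[:3,:3]=R.from_quat(s["tool_rot"]).as_matrix();W[:3,3]=s["tcp_pos"];T=W@T
    q=np.linalg.inv(T)@np.r_[p,1];q=q[:3]
    if n=="wrist":
        th=np.arctan2(np.hypot(q[0],q[1]),q[2]);k=f*th/np.hypot(q[0],q[1])
        return c["cx"]+k*q[0],c["cy"]+k*q[1]
    return c["cx"]+f*q[0]/q[2],c["cy"]+f*q[1]/q[2]
E
python3 - <<'E'
from h import *
for u,v in [(449,188),(403,228),(433,218),(455,239)]: print(atz("top",u,v,.04))
for u,v in [(188,347),(208,270),(181,308),(139,308)]: print(atz("scene",u,v,.022))
im=cv2.imread("pics/top0.png");cv2.imwrite("pics/top0c.png",cv2.resize(im[150:290,170:500],None,fx=2.4,fy=2.4,interpolation=cv2.INTER_CUBIC))
im=cv2.imread("pics/scene0.png");cv2.imwrite("pics/scene0c.png",cv2.resize(im[90:390,100:440],None,fx=2,fy=2,interpolation=cv2.INTER_CUBIC)[:600])
E
```

```text
[ 0.64503313 -0.51817922  0.04      ]
[ 0.4955353  -0.35308764  0.04      ]
[ 0.53462166 -0.46047386  0.04      ]
[ 0.46182388 -0.53933556  0.04      ]
[ 0.66085346 -0.52141686  0.022     ]
[ 0.49878798 -0.35842975  0.022     ]
[ 0.55592035 -0.47591609  0.022     ]
[ 0.48092296 -0.54736109  0.022     ]
```

View crops.

Knob look-alikes: top pixels (403,228), (433,218), (455,239) and (449,188), at 0.61, 0.71, 0.71 and 0.83 m from the base. The one nearest the base is (403,228), which is scene pixel (208,270).

View pics/top0c.png

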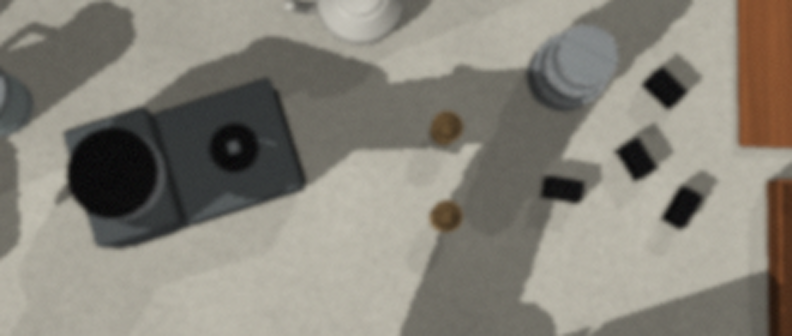

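View pics/scene0c.png

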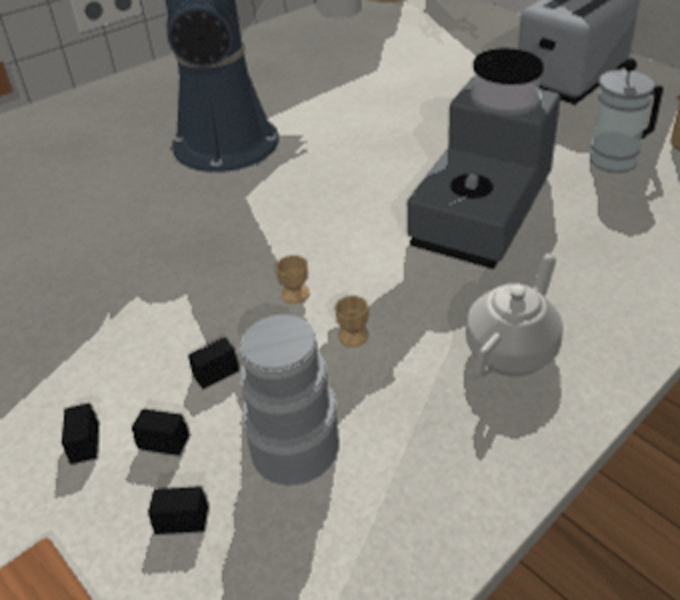

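Target confirmed in the crops: the block at top-crop (563,188), alone near the egg cups. The grinder shaft is at top pixel ≈(267,212).

```bash
python3 - <<'E'
from h import *
s=manip.sense()
M=R.from_quat(s["tool_rot"]).as_matrix();print("tool axes cols\n",M.round(3))
print("shaft",atz("top",267.5,211.7,.11))
sc=(100+472/2,90+180/2);print("shaft scene",atz("scene",*sc,.11))
cr=lambda u,v:(170+u/2.4,150+v/2.4)
for n,p,z in [("cons c1",(268,80),.09),("cons c2",(304,185),.09),("tower edge a",(150,108),.26),("tower b",(66,130),.26),("eggA",(445,125),.06),("eggB",(445,215),.06),("tin",(585,58),.195),("teapot",(362,10),.1)]:
    print(n,atz("top",*cr(*p),z).round(3))
# knob top corners in crop by segmentation
im=cv2.imread("pics/top0.png")[215:240,385:420].max(2)
big=cv2.resize(im,None,fx=8,fy=8,interpolation=cv2.INTER_CUBIC)
m=(big<45).astype(np.uint8);cs=max(cv2.findContours(m,0,2)[0],key=cv2.contourArea)
r=cv2.minAreaRect(cs);print(r,cv2.boxPoints(r)/8+[385,215])
E
```

```text
tool axes cols
 [[ 0.904 -0.     0.428]
 [-0.428 -0.     0.904]
 [-0.    -1.    -0.   ]]
shaft [0.53269894 0.12638168 0.11      ]
shaft scene [0.54831862 0.11623416 0.11      ]
cons c1 [0.636 0.083 0.09 ]
cons c2 [0.484 0.025 0.09 ]
tower edge a [0.568 0.225 0.26 ]
tower b [0.536 0.333 0.26 ]
eggA [ 0.581 -0.179  0.06 ]
eggB [ 0.448 -0.182  0.06 ]
tin [ 0.664 -0.358  0.195]
teapot [ 0.742 -0.051  0.1  ]
((154.80770874023438, 110.03846740722656), (129.1201629638672, 67.3508529663086), 7.125016689300537) [[395.82115555 231.93076897]
 [396.86538696 223.57692528]
 [412.88077164 225.57884789]
 [411.83654022 233.93269157]]
```

send_rows:
  plan:
    - {"linear": [0,-1,0],"roll": 0}
    - {"linear": [0.4,-1,-0.5],"roll": 0}
    - {"linear": [0.8,-1,-1],"roll": 0}
    - {"linear": [0.8,-1,-1],"roll": 0}
    - {"linear": [0.8,0,-1],"roll": 0}
  claw: 85
  force: 60

```text
t: 1.02
tcp_pos: [0.2999, 0.4338, 0.3623]
tool_rot: [-0.688, 0.154, -0.156, 0.692]
force: [1.9, -1.5, 1.0]
finger_gap: 0.996
```

send_rows:
  plan:
    - {"linear": [0.8,0,-1],"roll": 0}
    - {"linear": [0.8,0,-1],"roll": 0}
    - {"linear": [0.8,0,-1],"roll": 0}
    - {"linear": [0.8,0,-1],"roll": 0}
    - {"linear": [0.8,0,-1],"roll": 0}

```text
t: 1.65
tcp_pos: [0.3429, 0.2457, 0.3595]
tool_rot: [-0.69, 0.155, -0.155, 0.69]
force: [-0.0, 0.6, -0.8]
finger_gap: 0.994
```

send_rows:
  plan:
    - {"linear": [0.8,0,-1],"roll": 0}
    - {"linear": [0.8,0,-1],"roll": 0}
    - {"linear": [0.8,0,-1],"roll": 0}
    - {"linear": [0.8,0,-0.5],"roll": 0}
    - {"linear": [0,0,0],"roll": 0}

```text
t: 2.28
tcp_pos: [0.3855, 0.1097, 0.3595]
tool_rot: [-0.69, 0.156, -0.157, 0.69]
force: [-0.4, 0.1, -0.3]
finger_gap: 0.995
```

```bash
python3 - <<'E'
from h import *
s=manip.sense();print(s["t"],s["tcp_pos"],s["q"].round(3))
im=manip.snapshot("wrist");cv2.imwrite("pics/w1.png",im)
np.save("w1.npy",np.r_[s["tcp_pos"],s["tool_rot"]])
print(proj("wrist",[.54,.12,.11],s))
E
```

```text
2.275 [0.38547421 0.10965293 0.3595463 ] [-0.003  0.063  1.774 -0.     1.305 -1.128]
(np.float64(372.8727057612632), np.float64(270.0761904663578))
```

View pics/w1.png

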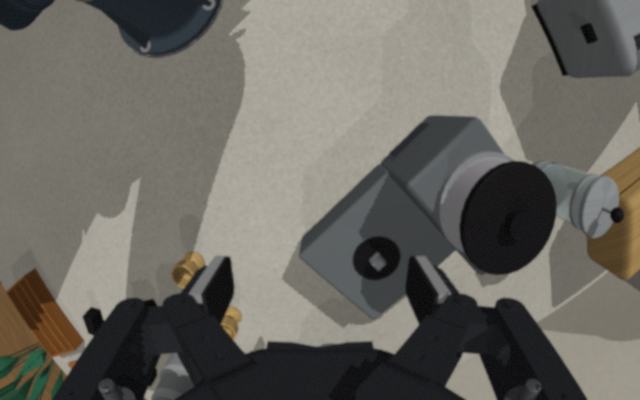

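```bash
python3 - <<'E'
from h import *
p=np.load("w1.npy");s=dict(tcp_pos=p[:3],tool_rot=p[3:])
im=cv2.imread("pics/w1.png")
c=cv2.resize(im[225:300,335:425],None,fx=8,fy=8,interpolation=cv2.INTER_CUBIC);cv2.imwrite("pics/w1c.png",c)
print(atz("wrist",377,261,.11,s))
for n,u,v in [("far left corner",301,243),("front corner",377,317),("tower base L",383,165)]: print(n,atz("wrist",u,v,.09,s).round(3))
E
```

```text
[0.52920128 0.13057192 0.11      ]
far left corner [0.466 0.043 0.09 ]
front corner [0.637 0.093 0.09 ]
tower base L [0.413 0.191 0.09 ]
```

View pics/w1c.png

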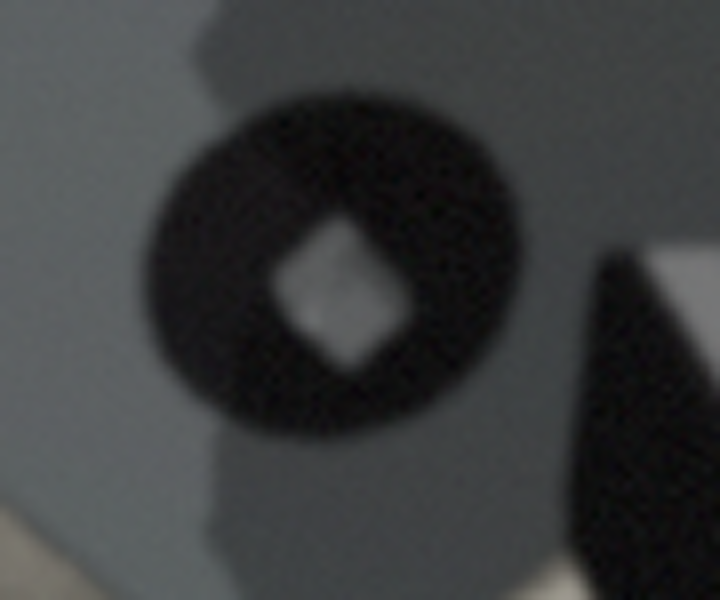

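send_rows:
  plan:
    - {"linear": [0.8,0,-1],"roll": 0}
    - {"linear": [0.8,0,-1],"roll": 0}
    - {"linear": [0.8,0,-1],"roll": 0}
    - {"linear": [0.8,0,-1],"roll": 0}
    - {"linear": [0.8,0,-1],"roll": 0}

```text
t: 2.95
tcp_pos: [0.4287, -0.0758, 0.3594]
tool_rot: [-0.69, 0.155, -0.155, 0.69]
force: [1.3, 0.3, 0.1]
finger_gap: 0.994
```

send_rows:
  plan:
    - {"linear": [0.8,0,-1],"roll": 0}
    - {"linear": [0.8,0,-1],"roll": 0}
    - {"linear": [0.8,0,-1],"roll": 0}
    - {"linear": [0.8,0,-1],"roll": 0}
    - {"linear": [0.8,0,-1],"roll": 0}

```text
t: 3.58
tcp_pos: [0.4734, -0.2626, 0.3592]
tool_rot: [-0.69, 0.155, -0.155, 0.69]
force: [0.5, -0.3, -0.1]
finger_gap: 0.996
```

send_rows:
  plan:
    - {"linear": [0.7,0,-0.8],"roll": 0}
    - {"linear": [0.7,0,-0.8],"roll": 0}
    - {"linear": [0,0.5,0],"roll": 1}
    - {"linear": [0,0.5,0],"roll": 1}
    - {"linear": [0,0.5,0],"roll": 1}

```text
t: 4.2
tcp_pos: [0.4908, -0.3228, 0.3137]
tool_rot: [-0.657, 0.262, -0.262, 0.657]
force: [0.2, -0.5, 0.1]
finger_gap: 0.996
```

send_rows:
  plan:
    - {"linear": [0,0.5,0],"roll": 1}
    - {"linear": [0,0.5,0],"roll": 1}
    - {"linear": [0,0.5,0],"roll": 1}
    - {"linear": [0,0.5,0],"roll": 1}
    - {"linear": [0,0.5,0],"roll": 1}

```text
t: 4.82
tcp_pos: [0.4909, -0.3227, 0.2388]
tool_rot: [-0.567, 0.423, -0.423, 0.567]
force: [0.3, 0.3, 0.3]
finger_gap: 0.995
```

send_rows:
  plan:
    - {"linear": [0,0.5,0],"roll": 1}
    - {"linear": [0,0,0],"roll": 1}
    - {"linear": [0,0,0],"roll": 1}
    - {"linear": [0,0,0],"roll": 1}
    - {"linear": [0,0,0],"roll": 0}

```text
t: 5.45
tcp_pos: [0.4908, -0.323, 0.2243]
tool_rot: [-0.467, 0.531, -0.53, 0.468]
force: [-0.0, 0.4, 0.5]
finger_gap: 0.994
```

```bash
python3 - <<'E'
from h import *
s=manip.sense();print(s["t"],s["tcp_pos"],s["q"].round(3));M=R.from_quat(s["tool_rot"]).as_matrix();print(M.round(3))
im=manip.snapshot("wrist");cv2.imwrite("pics/w2.png",im)
np.save("w2.npy",np.r_[s["tcp_pos"],s["tool_rot"]])
print(proj("wrist",[.497,-.355,.04],s),[(d["p"],d["extent"]) for d in manip.look_for("wrist","knob")])
E
```

```text
5.45 [ 0.49079129 -0.32297446  0.22428708] [-0.772  0.495  1.545  0.     1.103 -0.647]
[[-0.126 -0.     0.992]
 [-0.992  0.001 -0.126]
 [-0.001 -1.    -0.   ]]
(np.float64(329.4966228864827), np.float64(214.9854332764784)) [(0.96, [313.5, 186.1, 344.2, 243.0]), (0.89, [351.5, 264.3, 404.3, 319.7]), (0.74, [453.2, 279.0, 472.5, 296.3]), (0.69, [306.0, 312.6, 350.3, 348.3])]
```

View pics/w2.png

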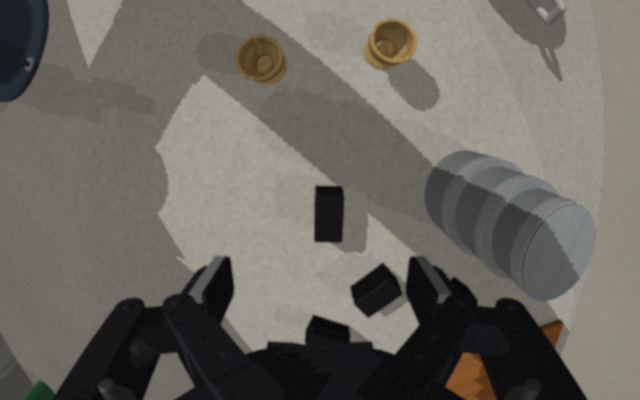

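```bash
python3 - <<'E'
from h import *
p=np.load("w2.npy");s=dict(tcp_pos=p[:3],tool_rot=p[3:])
im=cv2.imread("pics/w2.png");x0,y0=300,172
big=cv2.resize(im[y0:y0+88,x0:x0+60],None,fx=8,fy=8,interpolation=cv2.INTER_CUBIC);cv2.imwrite("pics/w2c.png",big)
m=(big.max(2)<42).astype(np.uint8);cs=max(cv2.findContours(m,0,2)[0],key=cv2.contourArea)
# fit by simulation: project knob box silhouettes
from scipy.optimize import minimize
obs=cs[:,0,:]/8.+[x0,y0]-0.44
def sil(a):
    x,y,t=a;c,sn=np.cos(t),np.sin(t);P=[]
    for i in(-.028,.028):
        for j in(-.016,.016):
            for k in(0,.044):P.append(proj("wrist",[x+c*i-sn*j,y+sn*i+c*j,k],s))
    return cv2.convexHull(np.array(P,np.float32))
def cost(a):
    h=sil(a);return np.mean([min(9,cv2.pointPolygonTest(h,(float(u),float(v)),True)**2) for u,v in obs])
best=minimize(cost,[.497,-.355,np.radians(83)],method="Nelder-Mead",options=dict(initial_simplex=[[.497,-.355,1.45],[.505,-.355,1.45],[.497,-.345,1.45],[.497,-.355,1.55]],xatol=1e-5,fatol=1e-4))
print(best.x,np.degrees(best.x[2]),best.fun)
d=best.x[:2]-p[:2];M=R.from_quat(p[3:]).as_matrix()
print("tool x,z units",M[:2,0]@d/.03,M[:2,2]@d/.03)
E
```

```text
[ 0.49505322 -0.35493298  1.48517426] 85.09421691094279 2.8204278736653943
tool x,z units 1.039022914703091 0.27466893605385884
```

View pics/w2c.png

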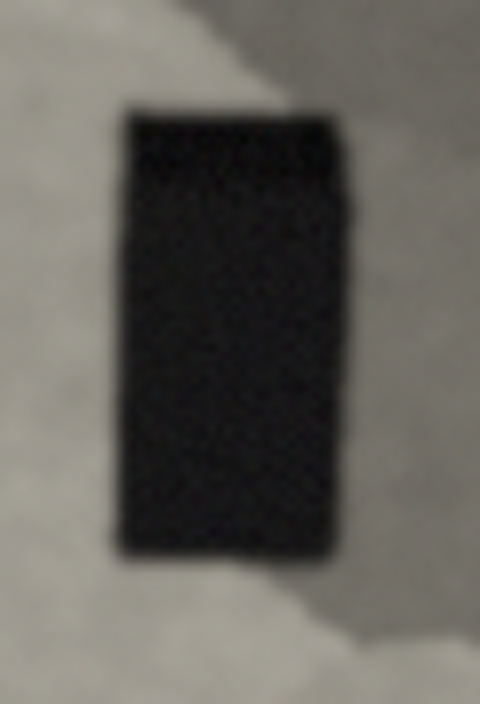

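```bash
python3 - <<'E'
from h import *
p=np.load("w2.npy");s=dict(tcp_pos=p[:3],tool_rot=p[3:])
x0,y0=300,172
g=lambda u,v,z:atz("wrist",u/8+x0-.44,v/8+y0-.44,z,s)
A,B,C,D=g(125,180,.044),g(347,200,.044),g(338,557,.044),g(117,557,.044)
for q in(A,B,C,D):print(q.round(4))
n=lambda a,b:(np.linalg.norm(a-b).round(4),np.degrees(np.arctan2(*(a-b)[1::-1])).round(1))
print(n(A,D),n(B,C),n(C,D),n(B,A),(A+B+C+D)/4)
print(g(127,110,0),g(335,117,0),n(g(335,117,0),g(127,110,0)))
E
```

```text
[ 0.4849 -0.329   0.044 ]
[ 0.5134 -0.3353  0.044 ]
[ 0.507  -0.3855  0.044 ]
[ 0.4769 -0.3817  0.044 ]
(np.float64(0.0533), np.float64(81.3)) (np.float64(0.0507), np.float64(82.7)) (np.float64(0.0304), np.float64(-7.3)) (np.float64(0.0292), np.float64(-12.5)) [ 0.49553074 -0.35786625  0.044     ]
[ 0.48449619 -0.32937009  0.        ] [ 0.51494406 -0.33426049  0.        ] (np.float64(0.0308), np.float64(-9.1))
```

send_rows:
  plan:
    - {"linear": [0.5,0.5,0.14],"roll": 0}
    - {"linear": [0.57,0.9,0.14],"roll": 0}
    - {"linear": [0,1,0],"roll": 0}
    - {"linear": [0,1,0],"roll": 0}
    - {"linear": [0,0,0],"roll": 0}

```text
t: 6.18
tcp_pos: [0.4928, -0.3566, 0.1189]
tool_rot: [-0.467, 0.534, -0.529, 0.467]
force: [-0.0, -0.6, -0.2]
finger_gap: 0.995
```

```bash
python3 - <<'E'
from h import *
s=manip.sense();print(s["t"],s["tcp_pos"],s["q"].round(3))
im=manip.snapshot("wrist");cv2.imwrite("pics/w3.png",im)
np.save("w3.npy",np.r_[s["tcp_pos"],s["tool_rot"]])
E
```

```text
6.175 [ 0.49280027 -0.35657793  0.11892997] [-0.81   0.661  1.571 -0.     0.916 -0.681]
```

View pics/w3.png

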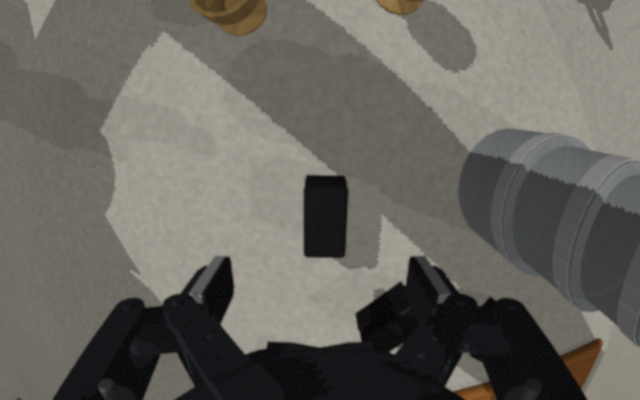

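```bash
python3 - <<'E'
from h import *
p=np.load("w3.npy");s=dict(tcp_pos=p[:3],tool_rot=p[3:])
im=cv2.imread("pics/w3.png");x0,y0=295,165
big=cv2.resize(im[y0:y0+100,x0:x0+65],None,fx=6,fy=6,interpolation=cv2.INTER_CUBIC);cv2.imwrite("pics/w3c.png",big)
s2=manip.sense();print(s2["tcp_pos"])
c=[atz("wrist",u,v,.044,s) for u,v in [(304.5,187),(347.5,187),(346.5,257.5),(303.5,257.5)]]
print(np.round(c,4));m=np.mean(c,0);d=m-p[:3];M=R.from_quat(p[3:]).as_matrix();print(m,M[:2,0]@d[:2]*1e3,M[:2,2]@d[:2]*1e3, M.round(3))
E
```

```text
[ 0.49385935 -0.35739757  0.12073503]
[[ 0.4849 -0.3301  0.044 ]
 [ 0.5144 -0.3339  0.044 ]
 [ 0.5082 -0.3872  0.044 ]
 [ 0.4764 -0.3831  0.044 ]]
[ 0.49596135 -0.35858332  0.044     ] 1.5823987764575451 3.392548566466551 [[-0.129 -0.005  0.992]
 [-0.992  0.005 -0.129]
 [-0.004 -1.    -0.005]]
```

View pics/w3c.png

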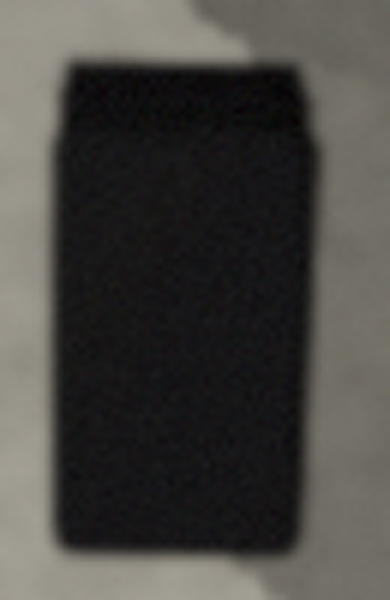

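send_rows:
  plan:
    - {"linear": [0.03,0.9,0.08],"roll": 0}
    - {"linear": [0,0.9,0],"roll": 0}
    - {"linear": [0,0.9,0],"roll": 0}
    - {"linear": [0,0.7,0],"roll": 0}
    - {"linear": [0,0,0],"roll": 0}

```text
t: 6.85
tcp_pos: [0.4967, -0.3587, 0.02]
tool_rot: [-0.467, 0.531, -0.531, 0.467]
force: [-0.7, -1.2, -0.4]
finger_gap: 0.991
```

send_rows:
  plan:
    - {"linear": [0,0,0],"roll": 0}
    - {"linear": [0,0,0],"roll": 0}
    - {"linear": [0,0,0],"roll": 0}
    - {"linear": [0,0,0],"roll": 0}
    - {"linear": [0,0,0],"roll": 0}
  claw: 25
  force: 60

```text
t: 7.48
tcp_pos: [0.4973, -0.3591, 0.0216]
tool_rot: [0.467, -0.53, 0.532, -0.467]
force: [-1.4, 0.3, 6.2]
finger_gap: 0.366
```

```bash
python3 - <<'E'
from h import *
s=manip.sense();print({k:np.round(v,4) for k,v in s.items() if k!="tau"})
im=manip.snapshot("wrist");cv2.imwrite("pics/w4.png",im)
E
```

```text
{'t': np.float64(7.475), 'q': array([-8.0730e-01,  8.1270e-01,  1.6001e+00, -1.0000e-04,  7.2660e-01,
       -6.7870e-01]), 'qd': array([-0.0019,  0.0016,  0.0008,  0.0002,  0.001 ,  0.0012]), 'tcp_pos': array([ 0.4973, -0.3591,  0.0216]), 'tool_rot': array([ 0.4668, -0.5303,  0.5318, -0.4669]), 'force': array([-1.3702,  0.2953,  6.1747]), 'ft_torque': array([ 0.1126,  0.1406, -0.0523]), 'finger_gap': np.float64(0.3661)}
```

View pics/w4.png

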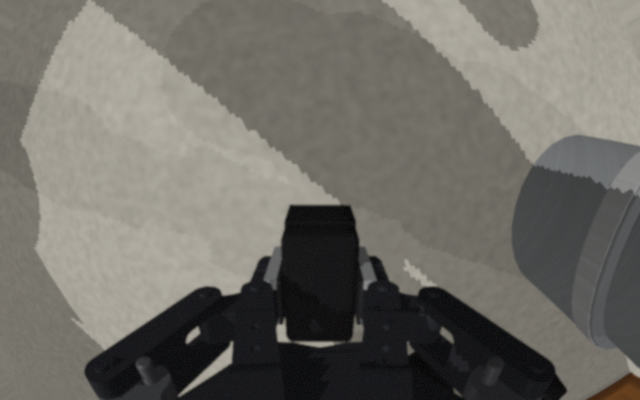

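send_rows:
  plan:
    - {"linear": [0,-0.5,0],"roll": 0}
    - {"linear": [0,-1,0],"roll": 0}
    - {"linear": [0,-1,0],"roll": 0}
    - {"linear": [0,-1,0],"roll": 0}
    - {"linear": [0,-1,0],"roll": 0}

```text
t: 8.15
tcp_pos: [0.4965, -0.3581, 0.1567]
tool_rot: [-0.467, 0.531, -0.531, 0.467]
force: [-0.5, -0.1, -0.3]
finger_gap: 0.362
```

```bash
python3 - <<'E'
from h import *
p=np.load("w1.npy");s=dict(tcp_pos=p[:3],tool_rot=p[3:])
c=[atz("wrist",335+u/8-.44,225+v/8-.44,.108,s)[:2] for u,v in [(340,212),(413,300),(348,368),(272,282)]]
c=np.array(c);print(c.round(4),c.mean(0))
for i in range(4):
    e=c[(i+1)%4]-c[i];print(np.linalg.norm(e).round(4),np.degrees(np.arctan2(e[1],e[0])).round(1))
d1=c[2]-c[0];d2=c[1]-c[3];print([np.degrees(np.arctan2(d[1],d[0])) for d in(d1,d2)])
s=manip.sense();print(s["t"],s["tcp_pos"],s["force"],s["finger_gap"]*85.4)
E
```

```text
[[0.5152 0.1352]
 [0.5372 0.1406]
 [0.5446 0.1252]
 [0.5224 0.1194]] [0.52987846 0.1300924 ]
0.0227 14.0
0.0171 -64.3
0.023 -165.2
0.0174 114.4
[np.float64(-18.669114397388167), np.float64(55.1569995520014)]
8.15 [ 0.49645291 -0.35809727  0.15668416] [-0.49487259 -0.06079989 -0.33875118] 30.89737651797593
```

send_rows:
  plan:
    - {"linear": [-1,-0.5,-0.2],"roll": 0}
    - {"linear": [-1,-0.5,-0.2],"roll": 0}
    - {"linear": [-1,-0.5,-0.2],"roll": 0}
    - {"linear": [-1,0,-0.2],"roll": 0}
    - {"linear": [-1,0,-0.2],"roll": 0}

```text
t: 8.78
tcp_pos: [0.4859, -0.2047, 0.2011]
tool_rot: [0.467, -0.531, 0.531, -0.467]
force: [0.1, 0.9, -1.2]
finger_gap: 0.363
```

send_rows:
  plan:
    - {"linear": [-1,0,-0.2],"roll": 0}
    - {"linear": [-1,0,-0.2],"roll": 0}
    - {"linear": [-1,0,-0.2],"roll": 0}
    - {"linear": [-1,0,-0.2],"roll": 0}
    - {"linear": [-1,0,-0.2],"roll": 0}

```text
t: 9.4
tcp_pos: [0.4753, -0.0521, 0.2008]
tool_rot: [0.467, -0.531, 0.531, -0.467]
force: [0.3, -0.3, -0.9]
finger_gap: 0.366
```

send_rows:
  plan:
    - {"linear": [-1,0,-0.2],"roll": 0}
    - {"linear": [-1,0,-0.2],"roll": 0}
    - {"linear": [-1,0,-0.2],"roll": 0}
    - {"linear": [-1,0,-0.2],"roll": 0}
    - {"linear": [-0.5,0,-0.2],"roll": 0}

```text
t: 10.02
tcp_pos: [0.4628, 0.0857, 0.2007]
tool_rot: [0.467, -0.531, 0.531, -0.467]
force: [-1.0, 1.0, -2.1]
finger_gap: 0.367
```

send_rows:
  plan:
    - {"linear": [0,0,0],"roll": 1}
    - {"linear": [0,0,0],"roll": 1}
    - {"linear": [0,0,0],"roll": 1}
    - {"linear": [0,0,0],"roll": 1}
    - {"linear": [0,0,0],"roll": 1}

```text
t: 10.65
tcp_pos: [0.463, 0.0841, 0.2005]
tool_rot: [0.312, -0.634, 0.634, -0.312]
force: [0.6, -0.1, -1.5]
finger_gap: 0.366
```

send_rows:
  plan:
    - {"linear": [0,0,0],"roll": 1}
    - {"linear": [0,0,0],"roll": 1}
    - {"linear": [0,0,0],"roll": 1}
    - {"linear": [0,0,0],"roll": 1}
    - {"linear": [0,0,0],"roll": 1}

```text
t: 11.28
tcp_pos: [0.463, 0.0841, 0.2005]
tool_rot: [0.138, -0.694, 0.694, -0.137]
force: [0.2, -0.1, -1.1]
finger_gap: 0.36
```

```bash
python3 - <<'E'
from h import *
s=manip.sense();print({k:np.round(v,4) for k,v in s.items() if k!="tau"})
print(R.from_quat(s["tool_rot"]).as_matrix().round(3))
im=manip.snapshot("wrist");cv2.imwrite("pics/w5.png",im)
np.save("w5.npy",np.r_[s["tcp_pos"],s["tool_rot"]])
E
```

```text
{'t': np.float64(11.275), 'q': array([-5.8300e-02,  3.8090e-01,  1.8521e+00, -4.0000e-04,  9.0870e-01,
        1.1216e+00]), 'qd': array([-1.300e-03, -7.000e-04,  1.300e-03,  3.000e-04,  1.500e-03,
        8.288e-01]), 'tcp_pos': array([0.463 , 0.0841, 0.2005]), 'tool_rot': array([ 0.1375, -0.6935,  0.6937, -0.1373]), 'force': array([ 0.2003, -0.0668, -1.0836]), 'ft_torque': array([-0.0009,  0.0217,  0.0417]), 'finger_gap': np.float64(0.3605)}
[[-0.924 -0.     0.381]
 [-0.381 -0.    -0.924]
 [ 0.    -1.     0.   ]]
```

View pics/w5.png

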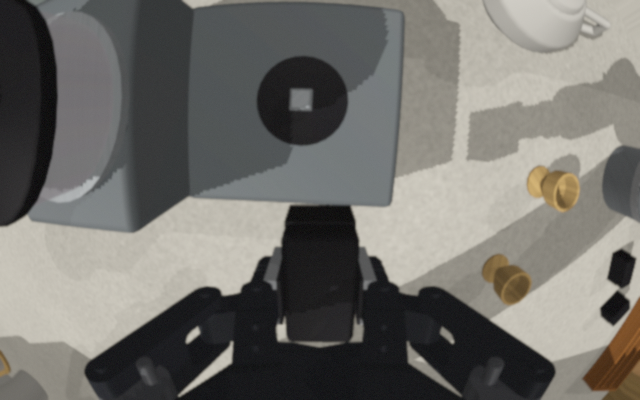

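```bash
python3 - <<'E'
from h import *
s=manip.sense();M=R.from_quat(s["tool_rot"]).as_matrix();print("psi z",np.degrees(np.arctan2(M[1,2],M[0,2])),s["tcp_pos"])
im=manip.snapshot("wrist");cv2.imwrite("pics/w6.png",im)
np.save("w6.npy",np.r_[s["tcp_pos"],s["tool_rot"]])
cv2.imwrite("pics/w6c.png",cv2.resize(im[65:135,260:345],None,fx=8,fy=8,interpolation=cv2.INTER_CUBIC))
E
```

```text
psi z -67.70838185338111 [0.46300836 0.08409853 0.20051765]
```

View pics/w6c.png

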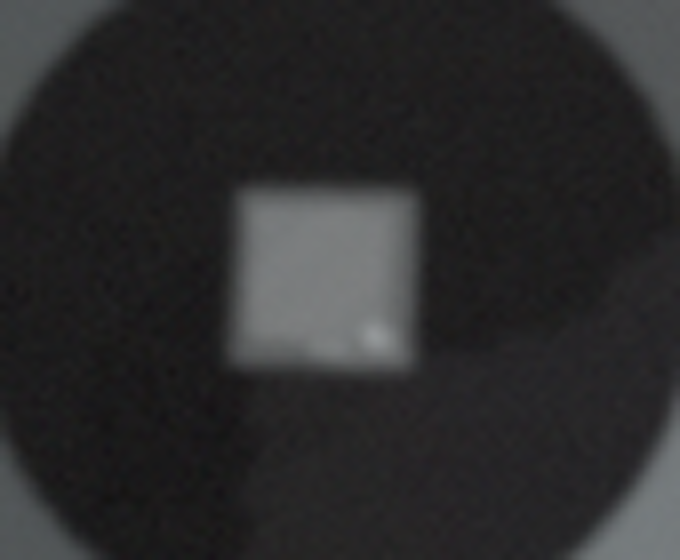

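```bash
python3 - <<'E'
from h import *
p=np.load("w6.npy");s=dict(tcp_pos=p[:3],tool_rot=p[3:]);M=R.from_quat(p[3:]).as_matrix()
C=[(238,187),(418,187),(413,370),(230,370)]
for z in(.106,.102):
    c=np.array([atz("wrist",260+u/8-.44,65+v/8-.44,z,s)[:2] for u,v in C]);print(z,c.mean(0).round(4))
    for i in range(4):
        e=c[(i+1)%4]-c[i];print(np.linalg.norm(e).round(4),np.degrees(np.arctan2(e[1],e[0])).round(2))
    d=c.mean(0)-p[:2];print("tool x,z mm",M[:2,0]@d*1e3,M[:2,2]@d*1e3)
# console edges
for a,b in [((192,195),(390,206)),((404,12),(390,204)),((190,10),(400,10))]:
    A,B=[atz("wrist",*q,.09,s) for q in(a,b)];e=B-A;print(A,B,np.degrees(np.arctan2(e[1],e[0])))
E
```

```text
0.106 [0.5362 0.1302]
0.0163 -68.62
0.0169 -159.35
0.0167 111.52
0.017 19.47
tool x,z mm -85.19881989554301 -14.932833054915296
0.102 [0.5363 0.1305]
0.0166 -68.62
0.0172 -159.35
0.017 111.52
0.0173 19.47
tool x,z mm -85.42671674523996 -15.181810676838074
[0.42999764 0.19046657 0.09      ] [0.48490601 0.03037825 0.09      ] -71.06864664739865
[0.63835736 0.08372462 0.09      ] [0.48647398 0.03114332 0.09      ] -160.90439056380265
[0.5791125 0.2491207 0.09     ] [0.63843863 0.08732239 0.09      ] -69.86367210129573
```

```bash
python3 - <<'E'
from h import *
im=cv2.imread("pics/w6.png")
cv2.imwrite("pics/w6k.png",cv2.resize(im[195:245,275:365],None,fx=8,fy=8,interpolation=cv2.INTER_CUBIC))
E
```

View pics/w6k.png

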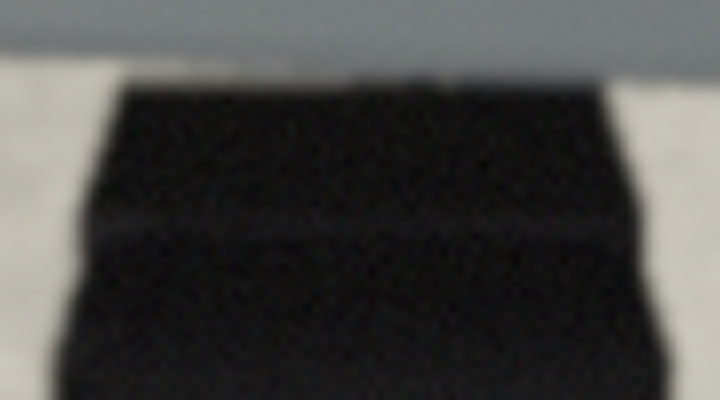

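```bash
python3 - <<'E'
from h import *
p=np.load("w6.npy");s=dict(tcp_pos=p[:3],tool_rot=p[3:]);M=R.from_quat(p[3:]).as_matrix()
def toolray(u,v,dy):
    o,d=ray("wrist",u,v,s);o=M.T@(o-p[:3]);d=M.T@d;return o+d*(dy-o[1])/d[1]
f=lambda u,v:(275+u/8-.44,195+v/8-.44)
for dy,pts in [(.0216,[(122,88),(605,88)]),(-.0224,[(88,225),(640,225)]),(-.0224,[(55,365),(668,365)])]:
    print(dy,[toolray(*f(*q),dy).round(4).tolist() for q in pts])
for dy in(.0216,-.0224):
  for z in(-.016,.016):
    u,v=proj("wrist",p[:3]+M@[-.028,dy,z],s);print(dy,z,(u-275+.44)*8,(v-195+.44)*8)
E
```

```text
0.0216 [[-0.0265, 0.0216, -0.0164], [-0.0265, 0.0216, 0.0152]]
-0.0224 [[-0.0326, -0.0224, -0.0138], [-0.0326, -0.0224, 0.0126]]
-0.0224 [[-0.0253, -0.0224, -0.0157], [-0.0253, -0.0224, 0.0142]]
0.0216 -0.016 127.85807162660241 65.71183762731881
0.0216 0.016 617.7239688921977 65.68997000444143
-0.0224 -0.016 46.59600793868733 314.3898536063789
-0.0224 0.016 706.4047890039319 314.12820104998104
```

send_rows:
  plan:
    - {"linear": [0,0,0],"roll": 0.3}
    - {"linear": [-0.9,0,-0.2],"roll": 0}
    - {"linear": [-1,0,-0.2],"roll": 0}
    - {"linear": [-0.96,0,-0.17],"roll": 0}
    - {"linear": [0,0.8,0],"roll": 0}

```text
t: 12.0
tcp_pos: [0.5415, 0.1318, 0.1778]
tool_rot: [0.125, -0.695, 0.696, -0.131]
force: [-0.7, -0.2, -1.7]
finger_gap: 0.364
```

send_rows:
  plan:
    - {"linear": [0,0.8,0],"roll": 0}
    - {"linear": [0,0.2,0],"roll": 0}
    - {"linear": [0,0,0],"roll": 0}
    - {"linear": [0,0,0],"roll": 0}
    - {"linear": [0,0,0],"roll": 0}

```text
t: 12.62
tcp_pos: [0.538, 0.1309, 0.1472]
tool_rot: [0.127, -0.695, 0.696, -0.128]
force: [-0.4, -0.2, -0.6]
finger_gap: 0.365
```

```bash
python3 - <<'E'
from h import *
s=manip.sense();M=R.from_quat(s["tool_rot"]).as_matrix();print("psi z",np.degrees(np.arctan2(M[1,2],M[0,2])),s["tcp_pos"],s["force"],s["ft_torque"],s["q"],s["t"])
im=manip.snapshot("wrist");cv2.imwrite("pics/w7.png",im)
im2=manip.snapshot("scene");cv2.imwrite("pics/s7.png",cv2.resize(im2[100:250,260:460],None,fx=4,fy=4,interpolation=cv2.INTER_CUBIC))
np.save("w7.npy",np.r_[s["tcp_pos"],s["tool_rot"]])
E
```

```text
psi z -69.17159973282143 [0.53798381 0.13094359 0.14723786] [-0.39824144 -0.1981683  -0.57792577] [-0.03377468 -0.01736163  0.03552814] [ 3.69215642e-02  5.58754216e-01  1.69989526e+00 -1.94804374e-05
  8.81064911e-01  1.24420556e+00] 12.625
```

View pics/w7.png

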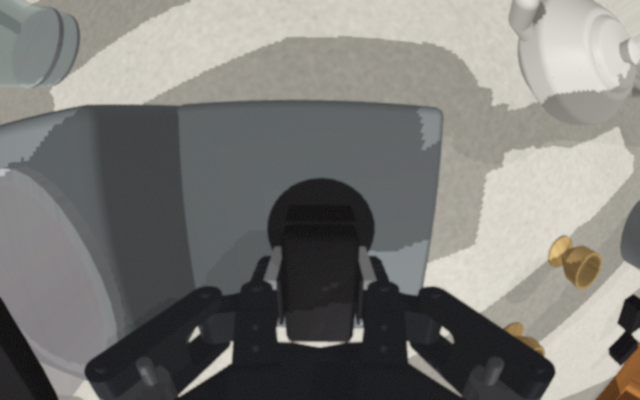

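View pics/s7.png

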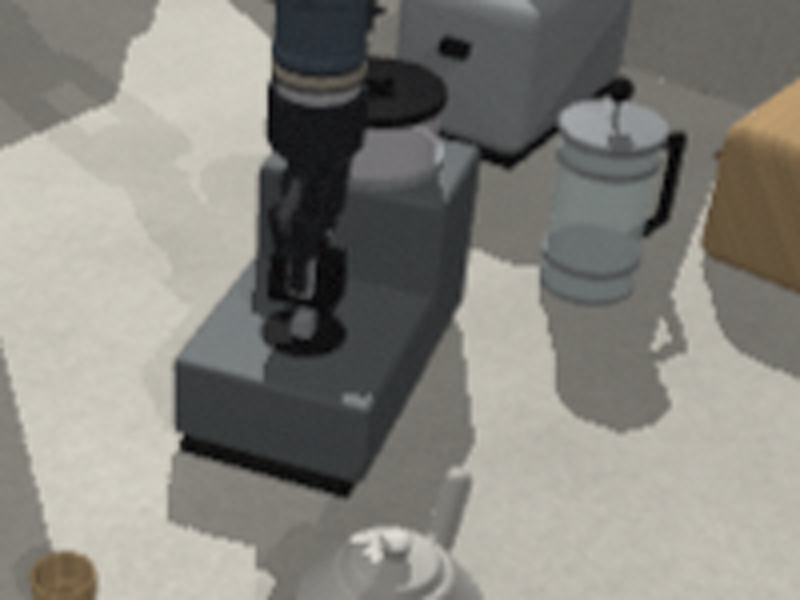

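```bash
python3 - <<'E'
from h import *
def fit(f,npz,pts):
    p=np.load(npz);s=dict(tcp_pos=p[:3],tool_rot=p[3:]);M=R.from_quat(p[3:]).as_matrix()
    q=np.array([atz("wrist",u,v,.0905,s)[:2] for u,v in pts])
    A=np.c_[2*q,np.ones(len(q))];x=np.linalg.lstsq(A,(q**2).sum(1),rcond=None)[0]
    r=np.sqrt(x[2]+x[0]**2+x[1]**2);d=x[:2]-p[:2];print(x[:2],r,"tool",M[:2,0]@d*1e3,M[:2,2]@d*1e3)
fit(0,"w6.npy",[(257,100),(347.5,100),(302,56),(302,145)])
im=cv2.imread("pics/w7.png");g=cv2.cvtColor(im,6)
# edges along upper arc: radial search from (321,230)
pts=[]
for a in np.radians(np.arange(185,356,5)):
    prof=[cv2.getRectSubPix(g,(1,1),(321+r*np.cos(a),230+r*np.sin(a)))[0,0].astype(float) for r in np.arange(42,64,.5)]
    k=np.argmax(np.diff(cv2.GaussianBlur(np.array(prof)[:,None],(1,5),1)[:,0]));r=42.25+k*.5
    pts.append((321+r*np.cos(a),230+r*np.sin(a)))
fit(0,"w7.npy",pts)
cv2.imwrite("pics/w7c.png",cv2.resize(im[170:260,260:385],None,fx=6,fy=6,interpolation=cv2.INTER_CUBIC))
p=np.load("w7.npy")
def toolray(u,v,dy):
    s=dict(tcp_pos=p[:3],tool_rot=p[3:]);M=R.from_quat(p[3:]).as_matrix()
    o,d=ray("wrist",u,v,s);o=M.T@(o-p[:3]);d=M.T@d;return (o+d*(dy-o[1])/d[1]).round(4)
print(toolray(288,205.5,.0216),toolray(353,205.5,.0216))
E
```

```text
[0.53647021 0.12992511] 0.03534054976454691 tool -85.3546648320292 -14.536125457604529
[0.5368235  0.13072234] 0.03538229475126855 tool 1.163152409262023 -0.20578015742302297
[-0.0265  0.0216 -0.0174] [-0.0265  0.0216  0.0167]
```

View pics/w7c.png

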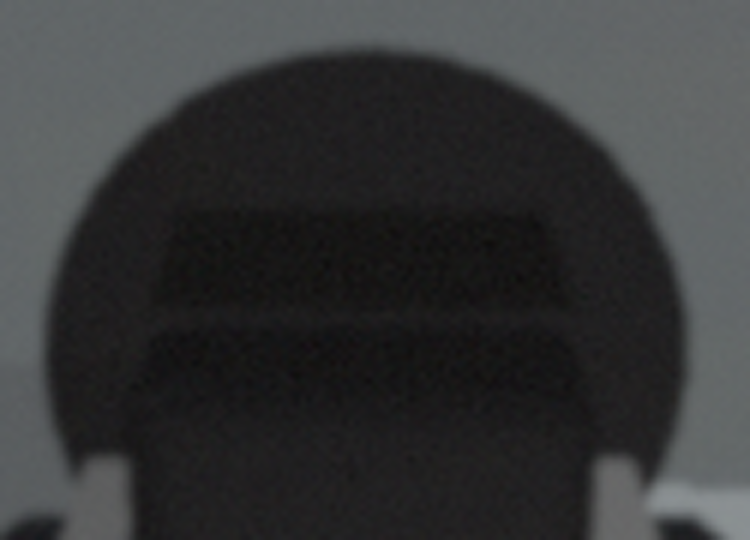

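send_rows:
  plan:
    - {"linear": [0,0.2,0],"roll": 0}
    - {"linear": [0,0.2,0],"roll": 0}
    - {"linear": [0,0.15,0],"roll": 0}
    - {"linear": [0,0.1,0],"roll": 0}
    - {"linear": [0,0.1,0],"roll": 0}

```text
t: 13.35
tcp_pos: [0.5377, 0.1308, 0.1236]
tool_rot: [0.128, -0.695, 0.696, -0.128]
force: [0.9, -1.0, -0.1]
finger_gap: 0.365
```

```bash
cat > st.py <<'E'
from h import *
s=manip.sense();M=R.from_quat(s["tool_rot"]).as_matrix();print("psi z",np.degrees(np.arctan2(M[1,2],M[0,2])).round(2),s["tcp_pos"].round(4),"F",s["force"].round(2),"T",s["ft_torque"].round(3),"q6",s["q"][5].round(3),s["qd"][5].round(3),"gap",(s["finger_gap"]*85.4).round(2),s["t"])
E
python3 st.py
```

```text
Traceback (most recent call last):
  File "st.py", line 2, in <module>
    s=manip.sense();M=R.from_quat(s["tool_rot"]).as_matrix();print("psi z",np.degrees(np.arctan2(M[1,2],M[0,2])).round(2),s["tcp_pos"].round(4),"F",s["force"].round(2),"T",s["ft_torque"].round(3),"q6",s["q"][5].round(3),s["qd"][5].round(3),"gap",(s["finger_gap"]*85.4).round(2),s["t"])
                                                                                                                                                                                                                                                      ^^^^^^^^^^^^^^^^^^^^^^^^^^^^
AttributeError: 'float' object has no attribute 'round'
```

```bash
sed -i 's/(s\["finger_gap"\]\*85.4).round(2)/round(s["finger_gap"]*85.4,2)/' st.py; python3 st.py
```

```text
psi z -69.17 [0.5377 0.1308 0.1236] F [ 0.87 -0.99 -0.08] T [-0.176 -0.002 -0.072] q6 1.244 -0.001 gap 31.19 13.35
```

send_rows:
  plan:
    - {"linear": [0,0.15,0],"roll": 0}
    - {"linear": [0,0.15,0],"roll": 0}
    - {"linear": [0,0.1,0],"roll": 0}
    - {"linear": [0,0,0],"roll": 0}
    - {"linear": [0,0,0],"roll": 0}

```text
t: 13.98
tcp_pos: [0.5376, 0.1308, 0.1117]
tool_rot: [0.128, -0.695, 0.696, -0.128]
force: [0.9, -2.0, -2.0]
finger_gap: 0.37
```

```bash
python3 st.py
```

```text
psi z -69.17 [0.5376 0.1308 0.1117] F [ 0.88 -2.02 -2.04] T [-0.301 -0.252 -0.012] q6 1.244 -0.001 gap 31.6 13.975
```

Seated height is nearly reached. I'll press lightly until there is an upward reaction.

send_rows:
  plan:
    - {"linear": [0,0.05,0],"roll": 0}
    - {"linear": [0,0.04,0],"roll": 0}
    - {"linear": [0,0,0],"roll": 0}
    - {"linear": [0,0,0],"roll": 0}
    - {"linear": [0,0,0],"roll": 0}

```text
t: 14.6
tcp_pos: [0.5377, 0.1308, 0.1115]
tool_rot: [0.127, -0.695, 0.696, -0.128]
force: [-2.5, -2.3, 14.3]
finger_gap: 0.365
```

```bash
python3 st.py; python3 - <<'E'
from h import *
im2=manip.snapshot("scene");cv2.imwrite("pics/s8.png",cv2.resize(im2[100:250,260:460],None,fx=4,fy=4,interpolation=cv2.INTER_CUBIC))
im2=manip.snapshot("wrist");cv2.imwrite("pics/w8.png",im2)
E
```

```text
psi z -69.16 [0.5377 0.1308 0.1115] F [-2.47 -2.27 14.25] T [-0.418  0.556 -0.072] q6 1.244 0.001 gap 31.17 14.6
```

View pics/s8.png

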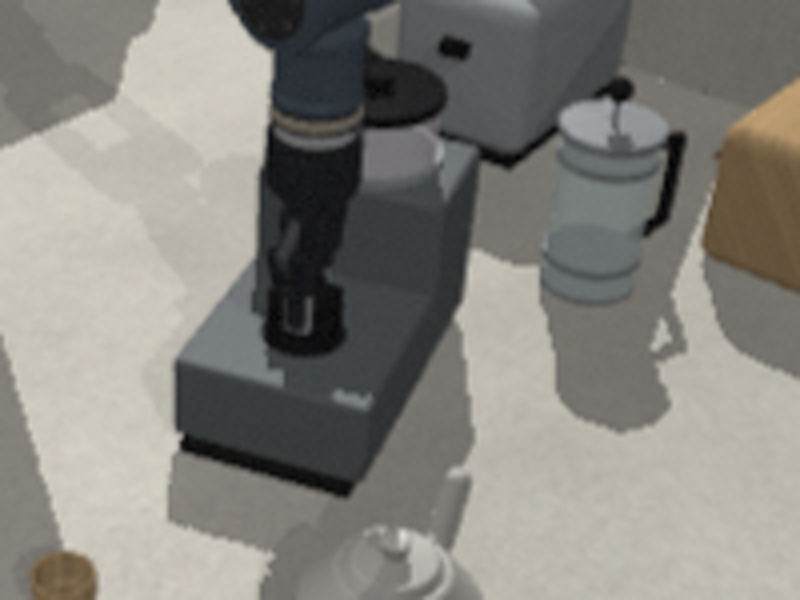

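View pics/w8.png

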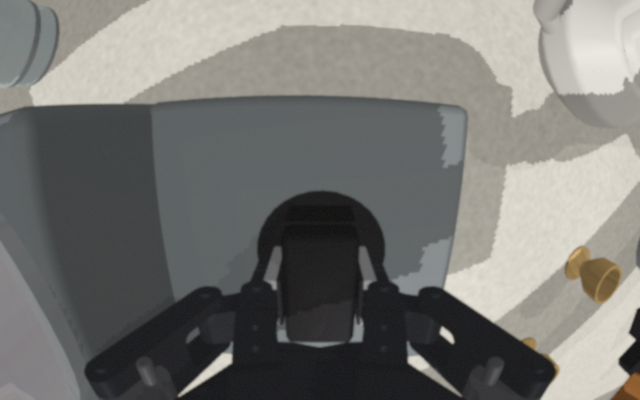

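send_rows:
  plan:
    - {"linear": [0,0,0],"roll": 0}
    - {"linear": [0,0,0.004],"roll": 0.5}
    - {"linear": [0,0,0.004],"roll": 1}
    - {"linear": [0,0,0.004],"roll": 1}
    - {"linear": [0,0,0.004],"roll": 0.5}
  force: 90

```text
t: 15.32
tcp_pos: [0.5379, 0.1299, 0.1116]
tool_rot: [0.017, -0.706, 0.707, -0.018]
force: [-3.7, -5.0, 15.3]
finger_gap: 0.359
```

```bash
python3 st.py
```

```text
psi z -87.14 [0.5379 0.1299 0.1116] F [-3.74 -5.01 15.35] T [-0.573  0.519  0.344] q6 1.558 0.406 gap 30.67 15.325
```

send_rows:
  plan:
    - {"linear": [0,0,0.003],"roll": 0.7}
    - {"linear": [0,0,0.003],"roll": 0.7}
    - {"linear": [0,0,0.003],"roll": 0.7}
    - {"linear": [0,0,0.003],"roll": 0.7}
    - {"linear": [0,0,0],"roll": 0.2}

```text
t: 15.95
tcp_pos: [0.5379, 0.1295, 0.1116]
tool_rot: [-0.093, -0.701, 0.701, 0.092]
force: [-2.2, -3.8, 14.7]
finger_gap: 0.363
```

```bash
python3 st.py
```

```text
psi z -105.08 [0.5379 0.1295 0.1116] F [-2.16 -3.81 14.71] T [-0.532  0.564  0.378] q6 1.871 0.153 gap 30.99 15.95
```

send_rows:
  plan:
    - {"linear": [0,0,0.003],"roll": 0.8}
    - {"linear": [0,0,0.003],"roll": 0.8}
    - {"linear": [0,0,0.003],"roll": 0.8}
    - {"linear": [0,0,0.003],"roll": 0.8}
    - {"linear": [0,0,0.003],"roll": 0.8}

```text
t: 16.58
tcp_pos: [0.5377, 0.1291, 0.1116]
tool_rot: [-0.238, -0.666, 0.666, 0.236]
force: [-2.7, -4.0, 13.9]
finger_gap: 0.361
```

```bash
python3 st.py
```

```text
psi z -129.19 [0.5377 0.1291 0.1116] F [-2.73 -3.99 13.9 ] T [-0.545  0.593  0.395] q6 2.291 0.66 gap 30.84 16.575
```

send_rows:
  plan:
    - {"linear": [0,0,0.002],"roll": 0.4}
    - {"linear": [0,0,0.002],"roll": 0.4}
    - {"linear": [0,0,0.002],"roll": 0.4}
    - {"linear": [0,0,0.002],"roll": 0.4}
    - {"linear": [0,0,0],"roll": 0}

```text
t: 17.2
tcp_pos: [0.5375, 0.129, 0.1116]
tool_rot: [-0.292, -0.644, 0.644, 0.291]
force: [-2.7, -4.6, 14.7]
finger_gap: 0.364
```

```bash
python3 st.py
```

```text
psi z -138.74 [0.5375 0.129  0.1116] F [-2.67 -4.62 14.68] T [-0.627  0.573 -0.029] q6 2.457 -0.001 gap 31.06 17.2
```

send_rows:
  plan:
    - {"linear": [0,0,0.001],"roll": 0.2}
    - {"linear": [0,0,0.001],"roll": 0.2}
    - {"linear": [0,0,0.001],"roll": 0.2}
    - {"linear": [0,0,0],"roll": 0}
    - {"linear": [0,0,0],"roll": 0}

```text
t: 17.82
tcp_pos: [0.5375, 0.129, 0.1116]
tool_rot: [-0.312, -0.635, 0.635, 0.311]
force: [-3.5, -3.9, 14.7]
finger_gap: 0.359
```

```bash
python3 st.py
```

```text
psi z -142.32 [0.5375 0.129  0.1116] F [-3.51 -3.86 14.67] T [-0.566  0.608  0.07 ] q6 2.519 -0.0 gap 30.7 17.825
```

send_rows:
  plan:
    - {"linear": [0,0,0.001],"roll": 0.2}
    - {"linear": [0,0,0.001],"roll": 0.2}
    - {"linear": [0,0,0.001],"roll": 0.2}
    - {"linear": [0,0,0],"roll": 0}
    - {"linear": [0,0,0],"roll": 0}

```text
t: 18.45
tcp_pos: [0.5374, 0.1289, 0.1116]
tool_rot: [-0.332, -0.625, 0.625, 0.331]
force: [-2.2, -3.8, 15.2]
finger_gap: 0.357
```

```bash
python3 st.py
```

```text
psi z -145.92 [0.5374 0.1289 0.1116] F [-2.25 -3.81 15.18] T [-0.542  0.539  0.069] q6 2.582 0.002 gap 30.51 18.45
```

```bash
python3 - <<'E'
from h import *
T=[];F=[]
for i in range(10):
    im=manip.snapshot("wrist" if i<9 else "scene");s=manip.sense();T.append(s["ft_torque"]);F.append(s["force"])
    if i==0: cv2.imwrite("pics/w9.png",im)
cv2.imwrite("pics/s9.png",cv2.resize(im[100:250,260:460],None,fx=4,fy=4,interpolation=cv2.INTER_CUBIC))
T=np.array(T);print(T[:,2].round(3),T.mean(0),np.mean(F,0),s["tcp_pos"],s["q"][5],s["t"])
E
```

```text
[0.118 0.05  0.094 0.07  0.053 0.038 0.073 0.049 0.098 0.065] [-0.59183646  0.58820151  0.07067165] [-2.43640271 -3.85131762 14.65929987] [0.5374152  0.1288854  0.11160463] 2.5816318108076195 18.95
```

View pics/w9.png

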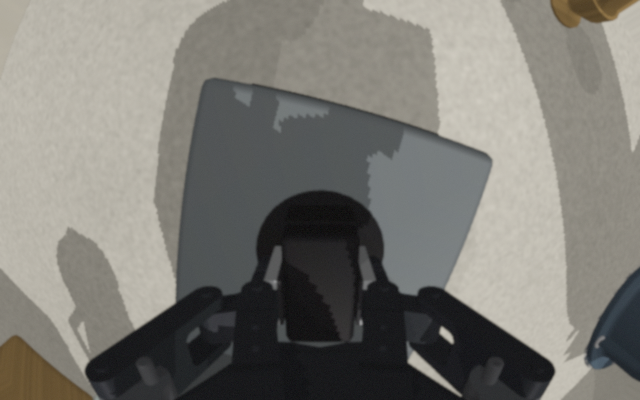

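View pics/s9.png

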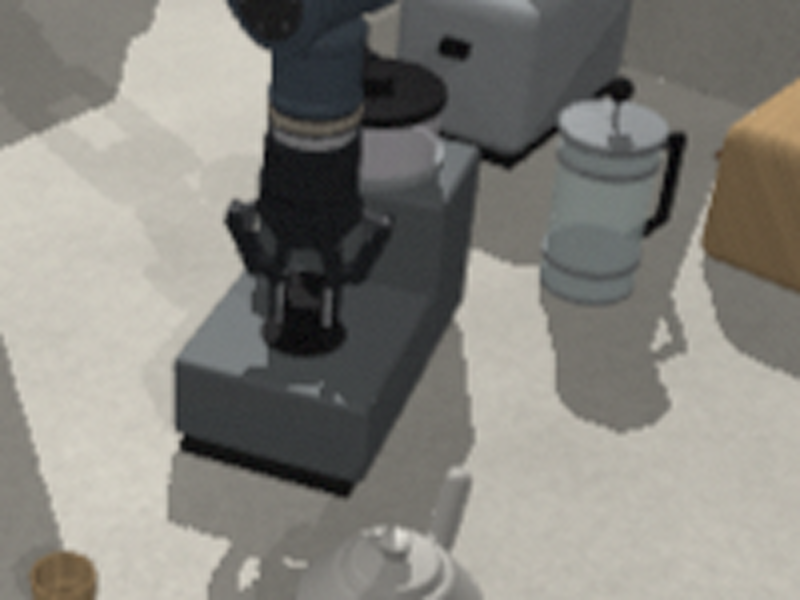

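```bash
python3 st.py; python3 -c "
from station import manip
print(manip.sign_off())"; python3 st.py
```

```text
psi z -145.92 [0.5374 0.1289 0.1116] F [-2.53 -4.36 14.92] T [-0.572  0.611  0.065] q6 2.582 0.0 gap 30.54 18.95
the job is handed in; nothing more can be done
None
the job is handed in; nothing more can be done
```

I fitted the knob nearest the base onto the grinder's shaft, turned it clockwise to about the third click, and handed the job in at about 19 s. The arm was still gripping and holding it.

**Last checks before hand-in**
- **Seating:** the TCP was at z 0.1116 m, the same offset to the knob as at pick-up, so the knob is bottomed to within about 1 mm. The console pushed back with about 15 N. The knob and shaft axes agreed to about 1 mm in the wrist picture taken just before lowering.
- **Turn:** the tool turned 76.8° (1.34 rad), and the wrist picture shows no slip in the grip. Taking off the 0.02 to 0.14 rad lag and my uncertainty in the shaft's resting angle, the dial should be at roughly 1.17 to 1.35 rad. The allowed range is 1.097 to 1.417 rad.
- **Grip and stillness:** the grip is set to 90 N at about 30.5 mm opening, and the last joint's speed read 0.0 rad/s.
- **Bystanders:** I kept clear of them on every move. The ones in the last pictures looked undisturbed, but I did not measure their positions again.

**One check disagreed:** the average holding torque was about 0.07 N m, where roughly 0.15 was expected at the click. This could be friction or sensor offset, or the dial may sit slightly short of the click's centre. The dial angle itself could not be seen, so it comes from the tool angle alone.

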